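Twist a stuck recycled-plastic pot out of its mould

ROBOT

A 7-joint arm with a two-finger parallel gripper is mounted at the origin on the work surface. World frame = base frame: x ahead of the robot, y to its left, z up, the work surface at z = 0. Lengths are in m, angles in rad, forces in N, time in s.
With the tool pointing down it reaches from about 0.425 to 0.8 m from the base axis. Payload 8.3 kg.
Tool frame: the origin (TCP) lies at the very end of the fingers, on their centre line; the grasp point (between the pads) lies 19 mm behind it; z points along the fingers, x is the direction in which the jaws open and shut, and the axes are right-handed (so a half turn about z gives the same grasp; the last joint's range is limited). The gripper opens to 85 mm and grips with 20 to 120 N. Pads are 22 mm wide; open, the fingers measure 114 mm over their backs; the gripper's body (76 mm by 85 mm) begins 54 mm behind the grasp point. The pads swing forward as they close: fully open they stand 13 mm farther back than shut.
Start: joints at [1.158, 0.383, 0.016, 1.37, -0.006, 1.388, -0.046], TCP at [0.214, -0.587, 0.231] pointing down, gripper open.
Joint ranges: [-2.95, 2.95], [-0.25, 2.06], [-1.52, 1.56], [0.18, 2.33], [-1.44, 4.58], [0.02, 2.06], [-3.01, 3.01]. Speed limits (rad/s): [2.39, 2.39, 3.01, 3.01, 3.14, 3.14, 3.14].

INTERFACE

Orientations are given as a rotation vector (axis times angle).
In Python, from cell import robot, grab_frame, models gives the robot as it stands. The module is installed in compiled form; this text tells all that it offers. Calls block until the motion is done:
- robot.move_to(position, orientation): joint-space move of the TCP to a pose.
- robot.line_to(position, velocity=0.15, ori=None): straight line of the TCP; ori=None keeps the orientation; velocity is the mean speed in m/s.
- robot.movej(angles): joint-space move.
- robot.ungrasp() and robot.grasp(): open the fingers fully, or close them until they stop; the grip force is fixed at half the most.
- robot.pause(seconds).
- robot.solve_ik(position, orientation): joint angles nearest the present ones, or None.
- robot.sense(): the state.
- grab_frame(name): name is "side" or "top" or "wrist"; returns a dict with "pixels" (400x640x3 uint8, blue, green, red), "vfov" (degrees; the focal length in pixels is half the picture's height over the tangent of half this angle, whatever the lens; pixels are square), "cx", "cy" (the principal point, pixels), "extrinsics" (4x4, takes a point from world to camera coordinates). Camera axes: x right, y down, z forward; pixel columns grow to the right and rows downward; lengths in m; the calibration is good to about 2 mm. A picture is of the moment at which its call begins. There is no depth.
A pose or a line that the arm cannot do raises robot.Unreachable and nothing moves.
- robot.job_done(): hands the job in, once; it reports no verdict.
Trained networks look in the newest picture that a camera, given by its name, has taken for a name from the list of things; names that differ only in an ending like _2 or _b are one class to them, and where a whole thing is asked for, a point or a joint stands for the part that bears it (a point fixed in the world has none). Each returns a list of dicts, best first, with "confidence" (0 to 1); they miss things now and then, are a little off and sometimes report something else, mostly with a low value. They report only what shows in the picture. A call takes as long as a camera call. They do not tell look-alikes from the thing itself.
- models.masks_of(thing, camera): "region" (400x640 bool, what is visible of it).
- models.spot_point(thing, camera): "centre" ([x, y, z] in m, in the coordinates of the camera as it stood for that picture, good to about 4 mm: a listed point, or the origin of a listed thing).
The state is a dict: "t": time; "q": joint angles; "dq": joint speeds; "joint_torque": joint torques, N m; "ee_pos": TCP position; "tcp_rot": TCP orientation; "force": force on the tool from outside, world axes, zero at the start; "wrist_torque": the same for the moment, N m; "finger_gap": finger opening in m.
Only numpy, scipy, OpenCV 4.12 (cv2) and the standard library are available. Lean on these libraries where they do the work, as an engineer would, in place of code of your own. Each camera call takes 0.05 s, during which the arm holds its last target.

TASK

The blue marbled pot is stuck in its aluminium mould, its two ears caught under the steel clips: take it by the rim, twist it until the ears are clear of the clips, and pull it straight up out of the mould. Lower it onto the round cork mat to cool and let go only once it stands there, upright and with its whole base on the mat. Leave the plain green pot in its own mould.

Things in the scene. Friction and masses are not known exactly. Their poses are not given: they have to be found in the camera images.
- pot: Pot to free: hollow, blue with red, yellow, white streaks, 90 g, 95 mm tall. Outside 50 mm diameter from 28 mm up to the rim, 45 mm at the foot; wall 4 mm. Ears along its own +x and -x reach 39 mm from the axis, 12 mm wide, 32 to 40 mm above the foot. Origin: centre of the foot, z up. In the mould the top 45 mm stands clear above the clips, smooth, to grip across from above at any yaw.
- mould: Its mould, fixed: aluminium, 120 x 120 x 34 mm, origin centre of underside. Pot stands loosely in a 56 mm wide socket, its floor at 4 mm. Steel clips on the mould's +x and -x sides, 16 mm wide, 47 to 54 mm high, reach in to 31 mm from the axis. At first the ears lie under them (x axes within 6 degrees) and block the pull; with the pot turned 45 to 90 degrees either way it lifts out freely.
- cork_mat: Round brown cork mat, 190 mm diameter, 6 mm thick, fixed flat on the table. Origin at the centre of its underside.
- green_pot: A plain green pot of the same shape and size, caught in the same way in a second, identical mould; to be left there. Origin at the centre of its foot.
Mind the look-alikes: they are no part of the job. There is more than one size of the pot; the job needs the middle-sized.

How it is judged:
By the outcome, as a careful person would: the job done as asked, in the order asked, and still so for the second after the job is handed in, with the robot touching nothing.
It also fails if it takes over 42 s, if anything falls off the work surface, if the arm or the gripper's body presses on something with over 40 N, if the wrist force passes 120 N, or if a joint passes its speed limit or range.

## Working session

There is one attempt and no reset: what is moved stays moved. The work goes in short steps, each a Python script; the robot and the scene stay as the last script left them, time stands still between calls to the robot, and variables do not carry over. Pictures are saved under pics/ and viewed, and the job is handed in when it is done.

```bash
mkdir -p pics; cat > h.py <<'E'
import numpy as np, cv2
from cell import robot, grab_frame, models
def w(f,p):
    E=np.array(f["extrinsics"]); return (np.linalg.inv(E)@np.append(p,1))[:3]
def K(f):
    fl=200/np.tan(np.radians(f["vfov"])/2); return fl,f["cx"],f["cy"]
def proj(f,P):
    E=np.array(f["extrinsics"]); c=(E@np.append(P,1))[:3]; fl,cx,cy=K(f)
    return np.array([cx+fl*c[0]/c[2], cy+fl*c[1]/c[2]])
def onz(f,uv,z):
    E=np.array(f["extrinsics"]); Ei=np.linalg.inv(E); fl,cx,cy=K(f)
    d=Ei[:3,:3]@np.array([(uv[0]-cx)/fl,(uv[1]-cy)/fl,1]); o=Ei[:3,3]
    return o+d*(z-o[2])/d[2]
E
python3 - <<'E'
from h import *
np.set_printoptions(precision=3,suppress=True)
for n in ["side","top","wrist"]:
    f=grab_frame(n); cv2.imwrite(f"pics/{n}0.png",f["pixels"])
    print(n,f["vfov"],f["cx"],f["cy"],np.linalg.inv(f["extrinsics"])[:3].round(3).tolist())
    for t in ["pot","mould","cork_mat","green_pot"]:
        for r in models.spot_point(t,n): print(t,round(r["confidence"],2),w(f,r["centre"]),proj(f,w(f,r["centre"])).round())
print(robot.sense()["t"])
E
```

```text
side 49.46505058018509 323.08571216797793 205.8720250966936 [[-0.779, -0.326, 0.536, 0.071], [-0.627, 0.383, -0.679, 0.551], [0.016, -0.864, -0.503, 0.463]]
pot 0.95 [0.346 0.003 0.001] [394. 264.]
pot 0.86 [0.537 0.019 0.004] [304. 227.]
pot 0.58 [ 0.687 -0.043  0.   ] [271. 194.]
mould 0.72 [ 0.534  0.017 -0.001] [306. 229.]
cork_mat 0.82 [0.527 0.263 0.003] [205. 296.]
green_pot 0.64 [ 0.583 -0.227  0.009] [358. 176.]
top 42.824658308458226 323.28683398445776 204.5149301688121 [[0.006, -0.985, 0.171, 0.339], [-1.0, -0.01, -0.024, 0.008], [0.026, -0.171, -0.985, 1.185]]
pot 0.8 [ 0.352  0.002 -0.   ] [313. 287.]
pot 0.69 [0.533 0.015 0.002] [308. 209.]
pot 0.69 [ 0.689 -0.047 -0.001] [335. 146.]
mould 0.77 [0.535 0.02  0.003] [306. 208.]
cork_mat 0.75 [ 0.528  0.261 -0.001] [203. 210.]
green_pot 0.92 [ 0.58  -0.227  0.008] [411. 190.]
wrist 64.8782700867748 318.92243341614574 199.77376742268058 [[0.344, -0.9, -0.267, 0.282], [-0.939, -0.329, -0.098, -0.562], [0.0, 0.284, -0.959, 0.373]]
0.75
```

View pics/side0.png

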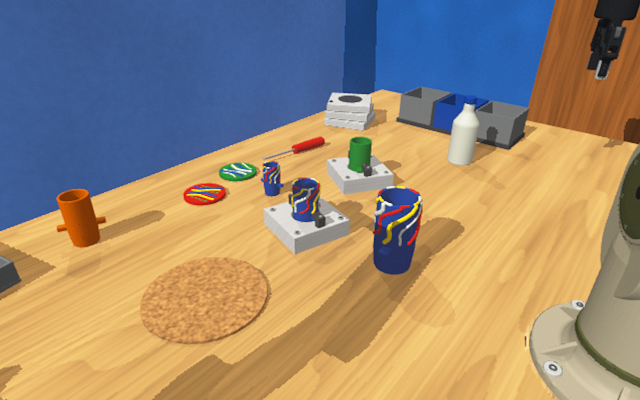

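View pics/top0.png

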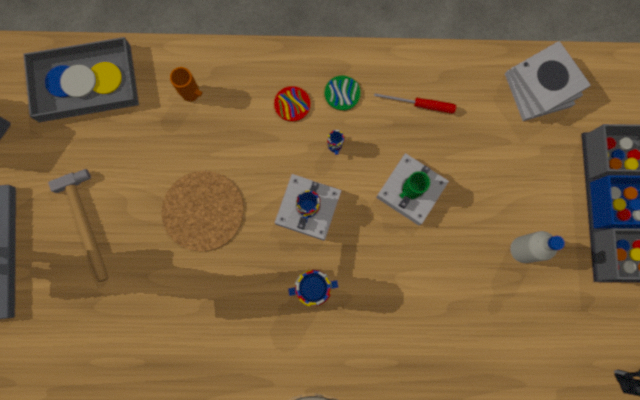

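```bash
python3 - <<'E'
import cv2
t=cv2.imread("pics/top0.png");s=cv2.imread("pics/side0.png")
a=cv2.resize(t[110:310,250:380],None,fx=3,fy=3,interpolation=cv2.INTER_CUBIC)
b=cv2.resize(s[130:280,220:430],None,fx=1.9,fy=1.9,interpolation=cv2.INTER_CUBIC)
cv2.imwrite("pics/crop_t.png",a);cv2.imwrite("pics/crop_s.png",cv2.resize(b,None,fx=1.9,fy=1.9))
E
```

```text
(no output)
```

View pics/crop_t.png

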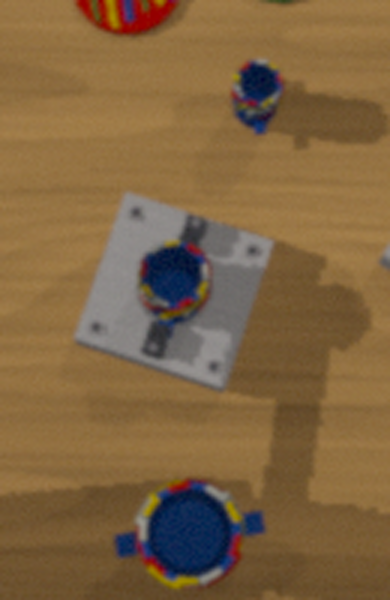

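View pics/crop_s.png

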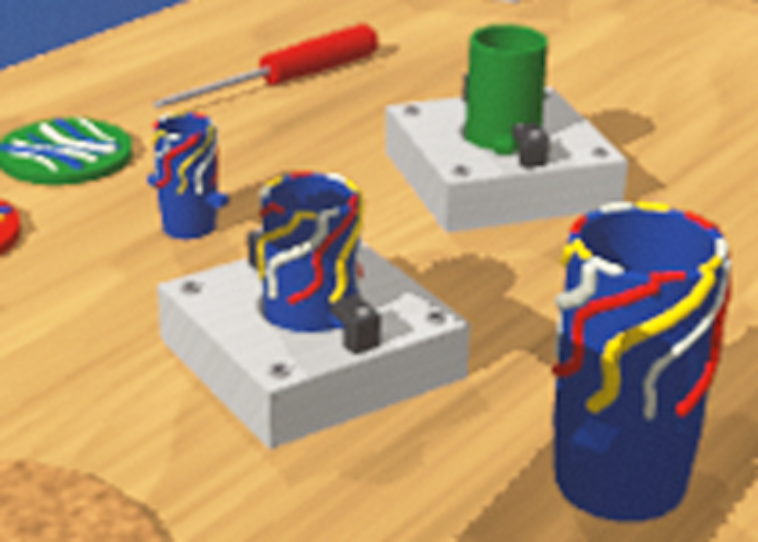

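Three blue marbled pots are standing out, at these top-view pixels:
- **Large pot, (313,288):** free-standing.
- **Small pot, (336,142):** free-standing.
- **Mid-size pot, (308,205):** sitting in a mould with its ears under the clips.

The last one fits the description, and the crop confirms its clip axis runs at about -18°. The green pot at (415,187) stays where it is.

```bash
python3 - <<'E'
from h import *
from scipy.spatial.transform import Rotation as R
np.set_printoptions(precision=3,suppress=True)
f=grab_frame("side"); b=onz(f,(462,160),0); print("bottle base",b)
for z in (.15,.2,.25): print(z,onz(f,(470,98),z))
g=grab_frame("top"); print("bottle base top",onz(g,(520,250),0), onz(g,(556,243),.2))
c=[(126,193),(273,240),(225,388),(78,343)]
P=[onz(g,(250+u/3,110+v/3),.034)[:2] for u,v in c]; print(P,np.mean(P,0))
e=P[0]-P[3]; print(np.degrees(np.arctan2(e[1],e[0]))); e=P[1]-P[2]; print(np.degrees(np.arctan2(e[1],e[0])))
# rim centre in top: crop (176,272)
print("rim",onz(g,(250+176/3,110+272/3),.099))
s=robot.sense(); r=R.from_rotvec(s["tcp_rot"]); print(s["q"],r.as_matrix())
for z in (.35,.25,.062):
  for yaw in range(-180,180,30):
    o=R.from_euler("z",yaw,degrees=True)*R.from_euler("x",180,degrees=True)
    q=robot.solve_ik([.535,.017,z],o.as_rotvec()); print(z,yaw,None if q is None else np.array(q))
E
```

```text
bottle base [ 0.437 -0.498  0.   ]
0.15 [ 0.463 -0.543  0.15 ]
0.2 [ 0.4   -0.368  0.2  ]
0.25 [ 0.338 -0.194  0.25 ]
bottle base top [ 0.441 -0.483  0.   ] [ 0.438 -0.472  0.2  ]
[array([0.609, 0.052]), array([ 0.573, -0.061]), array([ 0.459, -0.025]), array([0.492, 0.087])] [0.533 0.013]
-16.40364913479946
-17.612150855555825
rim [0.535 0.013 0.099]
[ 1.158  0.383  0.016  1.37  -0.006  1.388 -0.046] [[ 0.343 -0.939  0.   ]
 [-0.939 -0.343  0.   ]
 [ 0.    -0.    -1.   ]]
0.35 -180 [ 0.839  0.394 -1.279  1.354  0.378  1.662  2.76 ]
0.35 -150 [ 0.4    0.206 -0.595  1.37   0.115  1.599 -2.8  ]
0.35 -120 [ 0.438  0.213 -0.644  1.369  0.127  1.601 -2.286]
0.35 -90 [ 0.466  0.219 -0.68   1.368  0.137  1.603 -1.769]
0.35 -60 [ 0.476  0.221 -0.693  1.367  0.14   1.603 -1.248]
0.35 -30 [ 0.489  0.224 -0.711  1.367  0.145  1.604 -0.728]
0.35 0 [ 0.503  0.227 -0.729  1.366  0.15   1.605 -0.209]
0.35 30 [ 0.518  0.23  -0.749  1.366  0.156  1.606  0.311]
0.35 60 [ 0.528  0.233 -0.763  1.365  0.16   1.606  0.831]
0.35 90 [ 0.566  0.243 -0.816  1.364  0.176  1.609  1.343]
0.35 120 [ 0.839  0.394 
[... 843 characters left out ...]
358  1.863 -0.836  1.217 -2.543]
0.062 -150 [ 0.279  0.381 -0.448  1.809  0.193  0.995 -2.865]
0.062 -120 [ 0.35   0.397 -0.537  1.806  0.237  1.003 -2.375]
0.062 -90 [ 0.39   0.407 -0.588  1.804  0.263  1.009 -1.872]
0.062 -60 [ 0.426  0.418 -0.633  1.803  0.287  1.014 -1.367]
0.062 -30 [ 0.445  0.424 -0.658  1.802  0.3    1.018 -0.853]
0.062 0 [ 0.466  0.431 -0.685  1.801  0.315  1.021 -0.342]
0.062 30 [ 0.489  0.439 -0.716  1.8    0.332  1.026  0.169]
0.062 60 [ 0.514  0.449 -0.749  1.799  0.352  1.032  0.678]
0.062 90 [ 0.558  0.469 -0.809  1.797  0.388  1.043  1.173]
0.062 120 [ 0.842  0.738 -1.285  1.788  0.758  1.219  1.428]
0.062 150 [ 0.842  0.738 -1.285  1.788  0.758  1.219  1.952]
```

```bash
cat >> h.py <<'E'
from scipy.spatial.transform import Rotation as R
def down(yaw): return (R.from_euler("z",yaw,degrees=True)*R.from_euler("x",180,degrees=True)).as_rotvec()
np.set_printoptions(precision=3,suppress=True)
E
python3 - <<'E'
from h import *
s=robot.sense(); p=np.array(s["ee_pos"]); robot.line_to((p+[0,0,.08]).tolist(),0.25)
q=np.array(robot.sense()["q"]); q[0]=-0.03; q[2]=0; q[6]=0; robot.movej(q.tolist())
s=robot.sense(); print(s["t"],s["ee_pos"],s["q"],s["force"])
q=robot.solve_ik([.535,.014,.24],down(30)); print(q)
robot.movej(q)
f=grab_frame("wrist"); cv2.imwrite("pics/w1.png",f["pixels"])
for t in ["pot","mould"]:
    for r in models.spot_point(t,"wrist"): print(t,round(r["confidence"],2),w(f,r["centre"]),proj(f,w(f,r["centre"])).round())
s=robot.sense(); print(s["t"],s["ee_pos"],s["q"])
for z in (0.062,.2):
  for y in range(-60,61,20):
    q=robot.solve_ik([.535,.014,z],down(y)); print(z,y,None if q is None else np.array(q))
E
```

```text
3.825 [ 0.625 -0.012  0.312] [-0.029  0.364  0.001  1.219 -0.008  1.556  0.   ] [ 0.105 -0.342  0.856]
[-0.005  0.189 -0.094  1.601  0.018  1.353  0.423]
pot 0.98 [ 0.536  0.015 -0.002] [321. 167.]
pot 0.9 [0.35  0.002 0.001] [174.  98.]
pot 0.6 [ 0.691 -0.046 -0.005] [396. 261.]
4.5167 [0.536 0.013 0.241] [-0.004  0.189 -0.093  1.598  0.018  1.353  0.422]
0.062 -60 [-0.134  0.342  0.058  1.829 -0.024  0.972 -1.113]
0.062 -40 [-0.105  0.342  0.023  1.827 -0.01   0.973 -0.776]
0.062 -20 [-0.072  0.343 -0.017  1.826  0.007  0.973 -0.44 ]
0.062 0 [-0.044  0.344 -0.05   1.824  0.02   0.974 -0.102]
0.062 20 [-0.019  0.345 -0.079  1.823  0.032  0.975  0.237]
0.062 40 [ 0.005  0.346 -0.109  1.822  0.045  0.976  0.576]
0.062 60 [ 0.03   0.348 -0.139  1.821  0.057  0.977  0.915]
0.2 -60 [-0.128  0.207  0.049  1.669 -0.011  1.266 -1.124]
0.2 -40 [-0.1    0.208  0.017  1.668 -0.004  1.266 -0.781]
0.2 -20 [-0.072  0.209 -0.016  1.666  0.004  1.267 -0.438]
0.2 0 [-0.044  0.21  -0.048  1.665  0.01   1.267 -0.095]
0.2 20 [-0.017  0.211 -0.079  1.664  0.017  1.268  0.249]
0.2 40 [ 0.009  0.212 -0.111  1.663  0.024  1.268  0.592]
0.2 60 [ 0.036  0.214 -0.142  1.661  0.032  1.269  0.935]
```

View pics/w1.png

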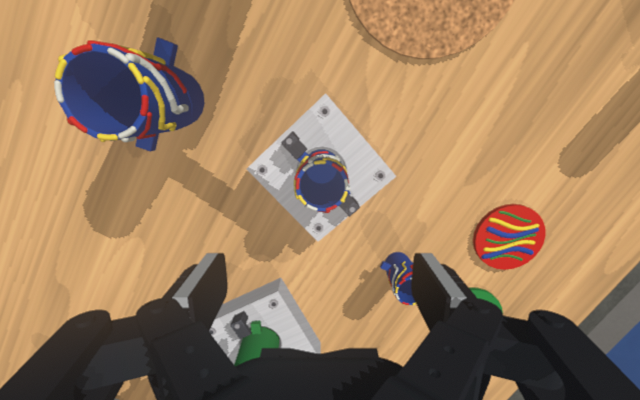

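The wrist view shows the mid-size pot with its rim at about (322,185). Its mould corners are near (325,94), (396,176), (317,242) and (248,168), and the clips are at (292,146) and (347,203).

```bash
python3 - <<'E'
from h import *
f=grab_frame("wrist"); im=f["pixels"]
c=[(325,94),(396,176),(317,242),(248,168)]
P=[onz(f,u,.034)[:2] for u in c]; print(P,np.mean(P,0))
for a,b in ((0,3),(1,2)): e=P[a]-P[b]; print(np.degrees(np.arctan2(e[1],e[0])),np.linalg.norm(e))
o=im.copy()
for (x,y) in [(.535,.014)]:
  for r in (.025,):
    for z in (.099,):
      pts=np.array([proj(f,[x+r*np.cos(a),y+r*np.sin(a),z]) for a in np.linspace(0,6.28,60)]).astype(int)
      cv2.polylines(o,[pts],True,(0,255,0),1)
cl=np.radians(-17.5)
for sgn in (1,-1):
  u=np.array([np.cos(cl),np.sin(cl)]);v=np.array([-u[1],u[0]])
  Q=[np.append(np.array([.534,.014])+sgn*a*u+b*v,.054) for a,b in((.031,-.008),(.031,.008),(.045,.008),(.045,-.008))]
  cv2.polylines(o,[np.array([proj(f,q) for q in Q]).astype(int)],True,(255,0,255),1)
cv2.imwrite("pics/w1o.png",cv2.resize(o[80:260,230:410],None,fx=3.3,fy=3.3,interpolation=cv2.INTER_CUBIC))
E
```

```text
[array([0.5 , 0.09]), array([0.614, 0.054]), array([ 0.577, -0.06 ]), array([ 0.465, -0.021])] [0.539 0.016]
72.40741400586764 0.11661272567664749
72.08308690124514 0.12079998031927185
```

View pics/w1o.png

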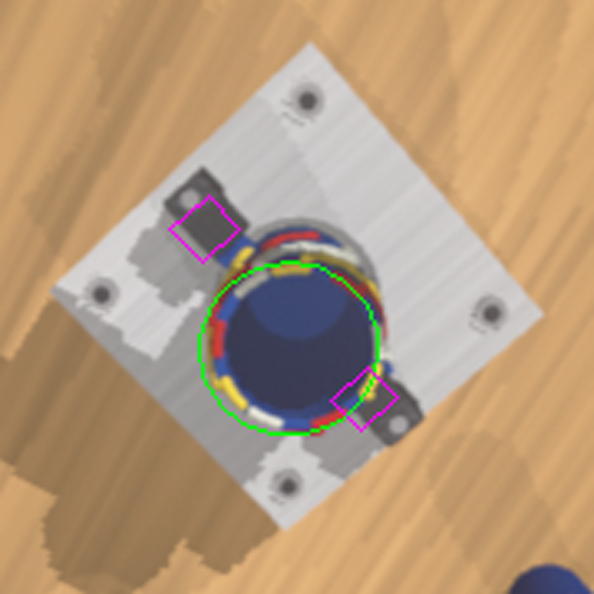

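```bash
python3 - <<'E'
from h import *
xy=[.536,.015]
robot.line_to(xy+[.12],0.2,down(30)); robot.line_to(xy+[.060],0.08)
s=robot.sense(); print(s["t"],s["ee_pos"],s["force"],s["finger_gap"])
f=grab_frame("side"); cv2.imwrite("pics/s2.png",cv2.resize(f["pixels"][100:280,200:460],None,fx=3,fy=3))
robot.grasp()
s=robot.sense(); print(s["t"],s["ee_pos"],s["force"],s["wrist_torque"],s["finger_gap"])
f=grab_frame("wrist"); cv2.imwrite("pics/w2.png",f["pixels"])
f=grab_frame("side"); cv2.imwrite("pics/s3.png",cv2.resize(f["pixels"][100:280,200:460],None,fx=3,fy=3))
E
```

```text
6.2167 [0.536 0.015 0.06 ] [ 0.185  0.076 -0.354] 0.08544162078754841
6.7 [0.537 0.015 0.061] [0.811 0.649 4.967] [-0.041  0.175 -0.036] 0.04855842788325181
```

View pics/s3.png

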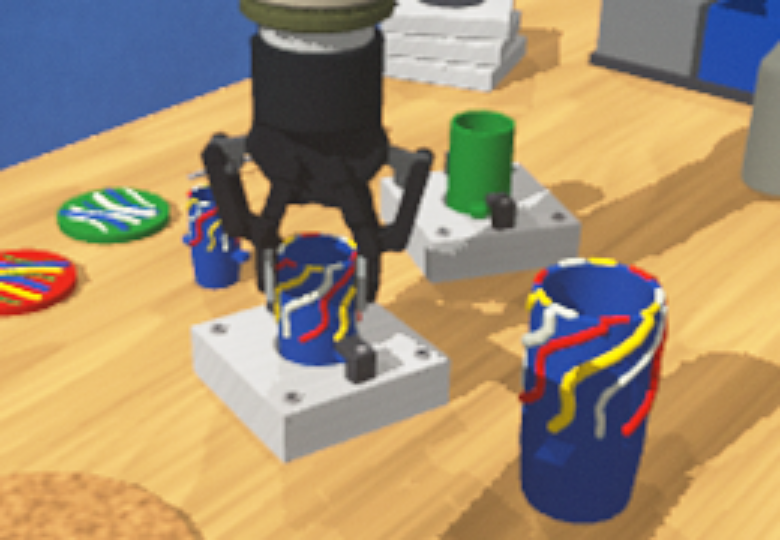

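View pics/w2.png

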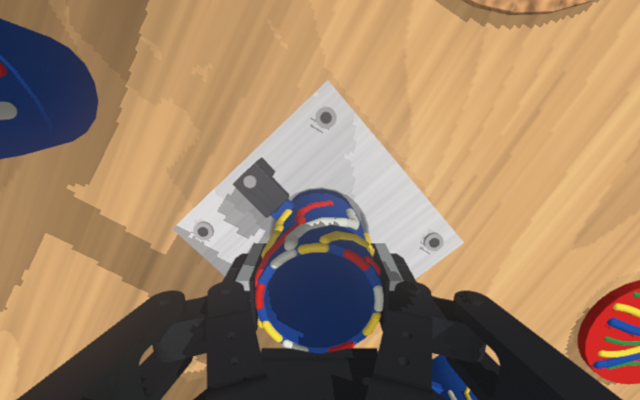

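Grip is good: gap 48.6 mm, and the pads sit on the smooth part of the pot above the clip. Next I twist it by -70° in small steps, checking the force at each one.

```bash
python3 - <<'E'
from h import *
p=list(robot.sense()["ee_pos"]); p[2]=.060
for y in (18,4,-10,-25,-40):
    robot.move_to(p,down(y)); s=robot.sense()
    print(y,s["t"],np.array(s["ee_pos"]),np.array(s["force"]),np.array(s["wrist_torque"]),s["finger_gap"])
    if np.linalg.norm(s["force"])>45: print("STOP");break
f=grab_frame("wrist"); cv2.imwrite("pics/w3.png",f["pixels"])
f=grab_frame("side"); cv2.imwrite("pics/s4.png",cv2.resize(f["pixels"][100:280,200:460],None,fx=3,fy=3))
E
```

```text
18 7.1083 [0.537 0.015 0.061] [ 0.152 -0.785  6.277] [-0.198  0.232 -0.024] 0.04876442987545864
4 7.4417 [0.537 0.015 0.061] [-0.62  -0.315  4.529] [-0.214  0.174  0.003] 0.0483724469444239
-10 7.775 [0.537 0.015 0.061] [-1.339 -1.797  6.502] [-0.281  0.195 -0.012] 0.048670087352759815
-25 8.125 [0.537 0.015 0.061] [-0.451 -0.794  6.088] [-0.206  0.246 -0.015] 0.04862310292135114
-40 8.475 [0.537 0.015 0.061] [-1.36  -0.8    6.898] [-0.093  0.287 -0.049] 0.04860930660378235
```

View pics/s4.png

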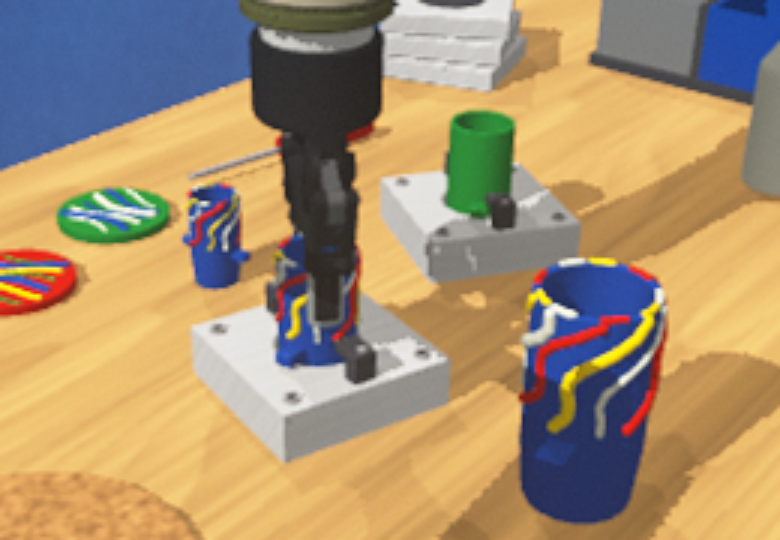

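View pics/w3.png

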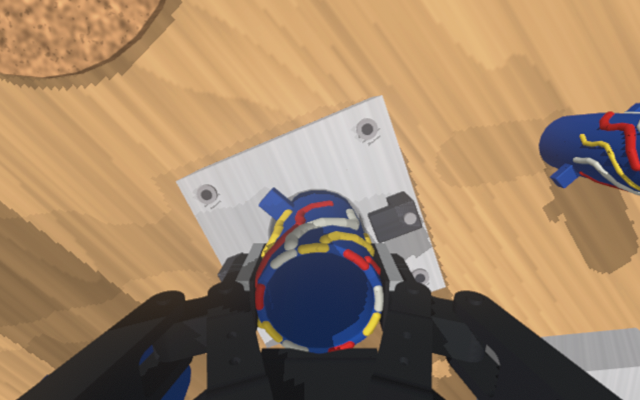

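The ears are clear of the clips: one shows at (273,201) and the clip is at (395,215), about 70° apart. The pot turned with the fingers without slipping, so I lift it now.

```bash
python3 - <<'E'
from h import *
p=list(robot.sense()["ee_pos"])
for z in (.068,.078,.10,.14,.19):
    robot.line_to(p[:2]+[z],0.06 if z<.11 else .12); s=robot.sense()
    print(s["t"],np.array(s["ee_pos"]),np.array(s["force"]),s["finger_gap"])
    if np.linalg.norm(s["force"])>35: print("STOP");break
f=grab_frame("top"); 
for r in models.masks_of("cork_mat","top")[:1]:
    m=r["region"].astype(np.uint8); c=max(cv2.findContours(m,0,2)[0],key=cv2.contourArea); e=cv2.minEnclosingCircle(c); print(e,onz(f,e[0],.006))
cv2.imwrite("pics/t5.png",f["pixels"])
f=grab_frame("side"); cv2.imwrite("pics/s5.png",f["pixels"])
f=grab_frame("wrist"); cv2.imwrite("pics/w5.png",f["pixels"])
E
```

```text
8.8583 [0.537 0.015 0.068] [ 0.285 -0.417 -1.242] 0.04867022595597236
9.175 [0.537 0.015 0.079] [-0.378  0.511 -1.412] 0.04908426718945865
9.6917 [0.537 0.015 0.1  ] [ 0.096 -0.396 -1.65 ] 0.04870333765801146
10.175 [0.537 0.015 0.14 ] [-0.527 -1.09  -0.564] 0.04852871410135546
10.7417 [0.537 0.015 0.189] [-0.457  0.076 -0.615] 0.048451207905106645
((202.4974822998047, 210.77890014648438), 41.1363525390625) [0.526 0.26  0.006]
```

View pics/s5.png

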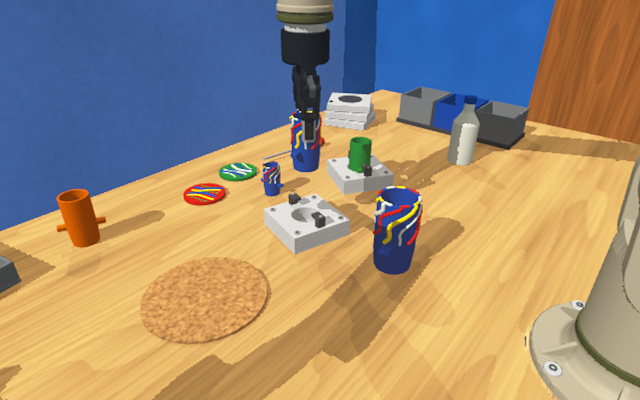

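```bash
python3 - <<'E'
from h import *
xy=[.526,.261]
robot.line_to(xy+[.19],0.2,down(-20))
robot.line_to(xy+[.085],0.12); robot.pause(.2); s=robot.sense(); f0=s["force"][2]; print(s["t"],s["ee_pos"],f0)
for z in np.arange(.075,.058,-.002):
    robot.line_to(xy+[float(z)],0.04); s=robot.sense(); print(round(z,3),s["ee_pos"][2],s["force"])
    if s["force"][2]-f0>4: break
print(s["t"])
f=grab_frame("side"); cv2.imwrite("pics/s6.png",cv2.resize(f["pixels"][170:350,110:330],None,fx=3,fy=3))
f=grab_frame("wrist"); cv2.imwrite("pics/w6.png",f["pixels"])
E
```

```text
13.55 [0.526 0.261 0.086] -0.8688416092644266
0.075 0.0744601038767024 [-0.378 -0.142 -0.559]
0.073 0.07291299977172008 [ 0.51   0.07  -0.828]
0.071 0.07085529860679828 [-0.068  0.11  -1.182]
0.069 0.06881135673742475 [-0.203  0.291 -0.304]
0.067 0.06683817651559185 [-0.552  0.87  -0.78 ]
0.065 0.06483417013497984 [ 0.593  0.152 -1.455]
0.063 0.0629001414399098 [ 0.293  0.315 -0.933]
0.061 0.06265388395556899 [-4.413 -3.403 11.708]
15.7
```

View pics/s6.png

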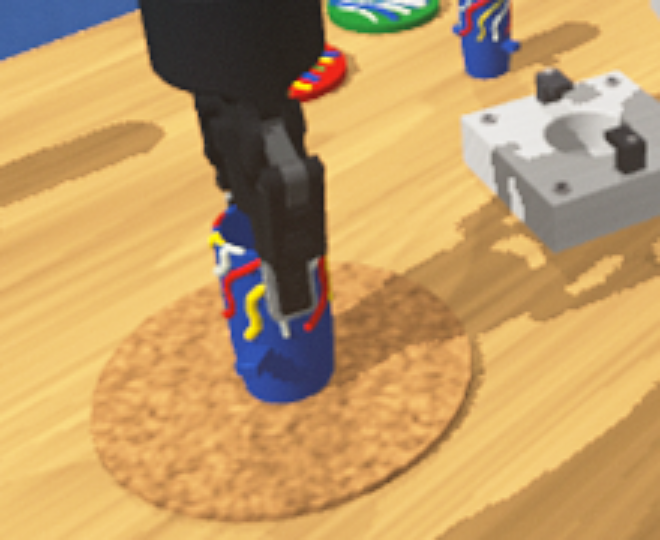

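Contact came at TCP z = 0.0627, and 0.063 was expected. The pot stands on the mat, so I release it and back off.

```bash
python3 - <<'E'
from h import *
xy=[.526,.261]
robot.line_to(xy+[.0625],0.03); robot.pause(.2); print(robot.sense()["force"])
robot.ungrasp(); robot.pause(.3); robot.line_to(xy+[.20],0.1); robot.pause(.3)
s=robot.sense(); print(s["t"],s["finger_gap"],s["force"],s["ee_pos"])
for n in ("side","top","wrist"):
    f=grab_frame(n); cv2.imwrite(f"pics/{n}7.png",f["pixels"])
    for t in ("pot","green_pot"):
        for r in models.spot_point(t,n): print(n,t,round(r["confidence"],2),w(f,r["centre"]))
E
```

```text
[-0.44   0.217  3.578]
18.8333 0.08567275296105431 [ 0.376 -0.093  0.716] [0.526 0.261 0.2  ]
side pot 0.81 [ 0.689 -0.046  0.001]
side pot 0.79 [0.528 0.26  0.008]
side pot 0.68 [0.347 0.004 0.   ]
side green_pot 0.66 [ 0.58  -0.229  0.007]
top pot 0.84 [0.352 0.003 0.002]
top pot 0.72 [0.525 0.26  0.005]
top pot 0.65 [ 0.689 -0.047  0.001]
top green_pot 0.61 [ 0.577 -0.229  0.007]
wrist pot 0.59 [0.528 0.263 0.006]
```

View pics/side7.png

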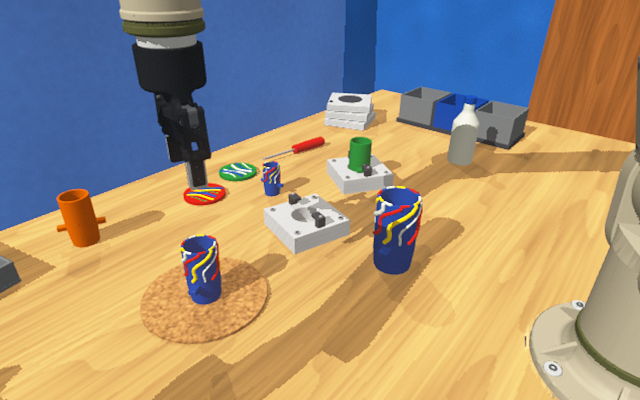

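View pics/wrist7.png

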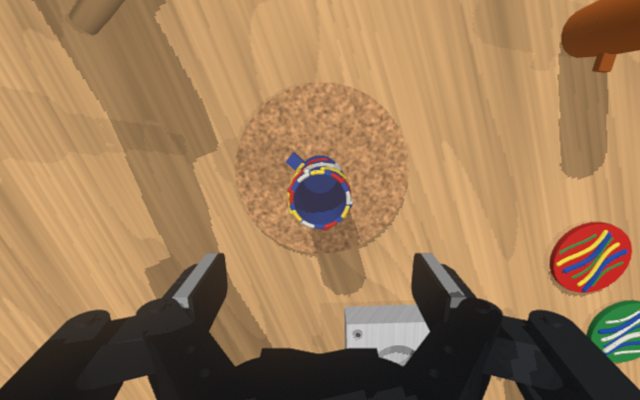

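The pot stands upright at the mat's centre (side view 203,270). Its mould at (307,220) is empty, the green pot at (360,155) hasn't moved, and the gripper is clear.

```bash
python3 -c "
from h import *
robot.job_done(); print(robot.sense()['t'])"
```

```text
the job is handed in; nothing more can be done
the job is handed in; nothing more can be done
```

The blue marbled pot is out of its mould and standing on the cork mat, and the job is handed in at about 19 s of the 42 s allowed. I gripped the mid-size pot by its rim, twisted it 70° until the ears cleared the clips, lifted it straight up, and let go only after it touched down on the mat.

- **Placement:** after release, all three cameras put the foot at about (0.527, 0.261), z about 6 mm. That is within about 2 mm of the mat's centre, and the side and wrist pictures show it upright with its whole base on the mat.
- **Forces:** the readings I took at each step stayed under about 13 N, with the highest at touchdown. The twist and the pull met no resistance.
- **Other objects:** the green pot is still in its own mould, and the large and small look-alikes did not move. The gripper was open and clear of everything at hand-in.
- **Checks:** none failed. The one disagreement was about 5 mm between the camera estimates of the mould's position. I used a value in between, and the grip closed cleanly at 48.6 mm on a 50 mm rim.

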